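# Release the pump cover's hold-down dog with a reversing ratchet

## Robot

A 6-joint arm with a two-finger parallel gripper is mounted at the origin on the work surface. World frame = base frame: x ahead of the robot, y to its left, z up, the work surface at z = 0. Lengths are in m, angles in rad, forces in N, time in s.
With the tool pointing down it reaches from about 0.375 to 0.975 m from the base axis. Payload 3.8 kg.
Tool frame: the origin (TCP) lies at the centre of the arm's flange, where the gripper is bolted on; the fingertips stand 166 mm ahead of it and the grasp point (between the pads) lies 147 mm ahead of it; z points along the fingers, y is the direction in which the jaws open and shut (so a half turn about z gives the same grasp; the last joint's range is limited). The gripper opens to 88 mm and grips with 3 to 60 N. Pads are 18 mm wide; open, the fingers measure 123 mm over their backs; the gripper's body (75 mm by 187 mm) begins 45 mm behind the grasp point.
Start: joints at [-1.303, 0.264, 1.604, -0, 1.274, -0.037], TCP at [0.203, -0.644, 0.405] pointing down, gripper open.
Joint ranges: [-2.63, 2.63], [-0.94, 2.18], [0.31, 2.57], [-1.31, 4.45], [0, 2.66], [-2.55, 2.55]. Speed limits (rad/s): [2.57, 2.57, 3.14, 3.14, 3.14, 3.14].

## Interface

Orientations are given as a unit quaternion [x, y, z, w].
In Python, from bench import readout, imaging, ticket gives the robot as it stands.
- The arm moves only by the shell command python3 -m crank 'ROWS'. ROWS is JSON, a list of rows, each an object with "translation": the shift along the tool's x, y, z in mm, a list of three; "rotation": the turn, a rotation vector about the tool's x, y, z in degrees, a list of three; "fingers": the gripper's target within -1 to 1 (shut at 1, half-way at 0, fully open at -1). A call has 1 to 12 rows; each row shifts and turns the commanded pose from where the row before left it, along the tool's axes as they then stand; what a row does not reach is not made up. A row lasts 1/10 s, in which the tool goes at most 50 mm and 8.59 degrees, less where a joint would pass 70% of its speed; a pose out of reach is approached as far as the arm can. A call with a gripper value outside its range is refused whole. The fingers move at their own pace and stop on an object; the grip force is fixed at half the most. Time passes only in rows, so rows that do not move let the fingers close. It gives the time, the measured TCP pose, the force and the opening at its end, in the units of the state.
- readout.get_state(): the state, without advancing time (a new reading comes with each control period).
- imaging.get_image(name): name is "scene" or "side" or "wrist"; returns a dict with "pixels" (420x560x3 uint8, blue, green, red), "fx", "fy", "cx", "cy" (pixels), "xyz" and "orientation" of the camera in the world; the wrist camera has in their place "T_tool_cam" (4x4, takes a point from camera to tool coordinates, whose origin is the TCP and whose axes are the flange's). Camera axes: x right, y down, z forward; pixel columns grow to the right and rows downward; lengths in m; the calibration is good to about 2 mm. A picture is of the moment at which its call begins: read the wrist's pose just before it. There is no depth.
- ticket.hand_in(): hands the job in, once; it reports no verdict.
The state is a dict: "t": time; "q": joint angles; "joint_velocities": joint speeds; "joint_efforts": joint torques, N m; "position": TCP position; "tcp_rot": TCP orientation; "contact_force": force on the tool from outside, world axes, zero at the start; "ft_torque": the same for the moment, N m; "finger_gap": finger opening in m.
Only numpy, scipy, OpenCV 4.12 (cv2) and the standard library are available. Lean on these libraries where they do the work, as an engineer would, in place of code of your own. Each camera call takes 0.05 s, during which the arm holds its last target. There are 200 camera calls.

## Task

The ratchet on the pump block's bolt is set to tighten. Flip the direction lever on its head over to the loosening side (the anticlockwise side, seen from above), then swing the ratchet's handle anticlockwise so that it turns the bolt and carries the steel hold-down dog off the round cover until you feel the dog come up against its stop pin. Work gently, never with more than about 25 N on the ratchet, move the dog only with the ratchet, do not tighten it further, leave the other things where they are, and let go at the end.

Things in the scene. Friction and masses are not known exactly. Their poses are not given: they have to be found in the camera images.
- block: Fixed grey pump valve block, 60 mm high. Origin on the table under the upright axis of its bolt; it spans x -70 to 130, y -60 to 140 mm. On top: round steel cover (radius 46, 10 high, centre x 58, y 66 mm), upright stop pin (12 mm thick, top at z 86, centre x -26, y 56 mm), hex bolt at the origin. Positive turns are anticlockwise seen from above.
- ratchet: Ratchet wrench fixed on the bolt, it only turns about the bolt's axis. Origin on the table under that axis; x along the handle outwards, y to its anticlockwise side, z up. Mid-height z 115 mm throughout: steel head radius 28, 22 high; neck to x 55, 30 wide, top z 125; shank to x 102, 13 wide; steel handle x 92 to 197, 22 wide, z 104 to 126. From where it starts it has over 1.9 rad of swing anticlockwise.
- grip (a point): Point on the handle's centre line 135 mm from the bolt's axis, z 115 mm: push or hold here (axes as the ratchet). Free space below, apart from things up to 30 mm high on the table. The free swing takes about 2 N here. 18 teeth: up to 20 degrees of slack before the pawl bites; then it carries bolt and dog, taking about 7 N here. At the stop pin the force rises steeply.
- lever (a joint): Direction lever's angle (rad). Negative (-0.35, as found): tongue leans to the handle's clockwise side, the ratchet drives clockwise (tightens) and slips anticlockwise. Positive (+0.35): leans to the anticlockwise side, drives anticlockwise (loosens). Stops at both; an over-centre spring snaps it from the middle to a side. It may rest at 0.09 or more while the pawl rides on a tooth.
- lever_tip (a point): Point near the outer end of the lever's dark steel tongue, at mid-height (z 138 mm). Tongue 34 long, 8 wide, z 128 to 148 mm, on top of head and neck, pointing towards the handle; x along it outwards. Its upright pivot is on the ratchet's x axis 32.1 mm from the bolt's axis; this point is 32 mm from the pivot, 11 mm off the ratchet's x axis at either side. About 2 N sideways flips it.
- dog: Hold-down dog: flat steel bar from 2 to 70 mm out from the bolt's axis, 18 mm wide, z 72 to 83 mm, fast on the bolt under the ratchet. Origin on the table under the axis, x along the bar outwards. It starts with its nose over the cover, 0.5 to 0.85 rad (to be turned anticlockwise) short of the stop pin.
- dog_nose (a point): Point on the dog's centre line, 62 mm from the bolt's axis, z 78 mm.
- stop (a point): Fixed point on the block where dog_nose lies when the dog rests against its stop pin (the pin's centre stands 15 mm farther anticlockwise).
- socket_a: Loose steel socket, 26 mm wide, 30 mm high, near the block. Leave alone.
- socket_b: Loose steel socket, 22 mm wide, 26 mm high, near the block. Leave alone.
- centring_ring: Loose aluminium ring, 40 mm wide, 9 mm high, near the block. Leave alone.
- screwdriver: Loose screwdriver. Leave alone.
- spanner: Loose spanner. Leave alone.
- wash_bottle: White bottle, 68 mm wide, 170 mm high. Leave alone.
- jar: Amber jar, 60 mm wide, 75 mm high. Leave alone.
- glove_box: Cardboard box 120 x 230 x 70 mm. Leave alone.

How it is judged:
On the way, in this order (a step that is already met when the one before it is completed fails the run):
1. the direction lever is flipped over to the loosening side while the dog is still well short of its pin (value of joint lever above 0.05 rad and horizontal distance between dog_nose and stop above 0.02 m), for 0.2 s.
2. the dog has been swung up to its stop pin with the ratchet (horizontal distance between dog_nose and stop below 0.003 m), for 0.2 s.
At the end, for the whole second after the job is handed in: The dog rests against its stop pin (dog_nose within 3 mm of stop), the lever is still on the loosening side (above 0.05 rad) and the ratchet is at rest and let go (horizontal distance between dog_nose and stop below 0.003 m and value of joint lever above 0.05 rad and angular speed of ratchet below 0.05 rad/s); the robot touches nothing.
It fails at once if more than 25 N on the ratchet or its lever (contact force between any of the fingers, the arm and ratchet above 25 N).
It fails at once if the dog is pushed directly (more than 3 N) and not by the ratchet (contact force between any of the fingers, the arm and dog above 3 N).
It fails at once if the dog is tightened further, almost to the end (nose farther than 54 mm from its stopped place) (horizontal distance between dog_nose and stop above 0.054 m).
It fails at once if another thing on the bench is moved by more than 20 mm (distance of any of socket_a, socket_b, centring_ring, screwdriver, spanner, wash_bottle, jar, glove_box from where it was at the start of the episode above 0.02 m).
It also fails if it takes over 59 s, if anything falls off the work surface, if the arm or the gripper's body presses on something with over 40 N, if the wrist force passes 120 N, or if a joint passes its speed limit or range.

## Working session

There is one attempt and no reset: what is moved stays moved. The work goes in short steps, Python scripts to look and compute and a shell command to move; the robot and the scene stay as the last step left them, time stands still between calls to the robot, and variables do not carry over. Pictures are saved under pics/ and viewed, about 8 in all and at most 12, crops included, and the job is handed in when it is done.

```bash
mkdir -p pics
cat > h.py <<'E'
import numpy as np, cv2, json
from scipy.spatial.transform import Rotation as R
from bench import readout, imaging, ticket
def shot(name, tag):
    s=readout.get_state(); im=imaging.get_image(name)
    if name=="wrist":
        T=np.eye(4); T[:3,:3]=R.from_quat(s["tcp_rot"]).as_matrix(); T[:3,3]=s["position"]
        C=T@np.array(im["T_tool_cam"])
    else:
        C=np.eye(4); C[:3,:3]=R.from_quat(im["orientation"]).as_matrix(); C[:3,3]=im["xyz"]
    px=np.array(im["pixels"],dtype=np.uint8); cv2.imwrite(f"pics/{tag}.png",px)
    K=[im[k] for k in("fx","fy","cx","cy")]
    np.savez(f"pics/{tag}.npz",C=C,K=K,px=px); return px,C,K
def load(tag):
    d=np.load(f"pics/{tag}.npz"); return d["px"],d["C"],d["K"]
def ray(tag,u,v,z):
    _,C,K=load(tag); d=C[:3,:3]@np.array([(u-K[2])/K[0],(v-K[3])/K[1],1]); o=C[:3,3]
    return o+d*(z-o[2])/d[2]
def proj(tag,p):
    _,C,K=load(tag); q=C[:3,:3].T@(np.array(p)-C[:3,3]); return q[0]/q[2]*K[0]+K[2],q[1]/q[2]*K[1]+K[3]
E
python3 - <<'E'
from h import *
for n in("scene","side","wrist"):
    p,C,K=shot(n,n+"0"); print(n,C.round(3).tolist(),K)
print(readout.get_state())
a=cv2.imread("pics/scene0.png");b=cv2.imread("pics/side0.png")
E
```

```text
scene [[0.61, 0.669, -0.423, 1.147], [0.792, -0.506, 0.342, -0.514], [0.015, -0.544, -0.839, 1.271], [0.0, 0.0, 0.0, 1.0]] [510.52666068307826, 510.52666068307826, 281.21776858461345, 214.64525881379828]
side [[-0.807, -0.338, 0.484, -0.338], [-0.591, 0.458, -0.664, 1.173], [0.003, -0.822, -0.57, 1.142], [0.0, 0.0, 0.0, 1.0]] [509.41866342867576, 509.41866342867576, 277.4058821288277, 213.48610087304706]
wrist [[0.299, -0.906, -0.299, 0.281], [-0.954, -0.285, -0.092, -0.618], [-0.002, 0.312, -0.95, 0.384], [0.0, 0.0, 0.0, 1.0]] [314.6485449319842, 314.6485449319842, 272.49705724003957, 205.65297436766554]
{'t': 0.15, 'q': array([-1.30290065e+00,  2.64556868e-01,  1.60507790e+00, -6.35616095e-06,
        1.27368951e+00, -3.69324654e-02]), 'joint_velocities': array([ 0.00236154, -0.00280272, -0.00467738,  0.00118816,  0.00050446,
       -0.00085688]), 'joint_efforts': array([-2.39267538e-04, -5.02848458e+01, -3.57472479e+01,  7.28524430e-02,
        2.50327983e-02, -1.06153482e-04]), 'position': array([ 0.20249197, -0.64362813,  0.40367992]), 'tcp_rot': array([ 9.88406930e-01,  1.51825526e-01, -1.02780782e-04, -8.59692595e-04]), 'contact_force': array([-0.39246414,  0.27812477, -0.18836512]), 'ft_torque': array([0.03152443, 0.00735008, 0.01431029]), 'finger_gap': 0.08819972316645455}
```

View pics/scene0.png

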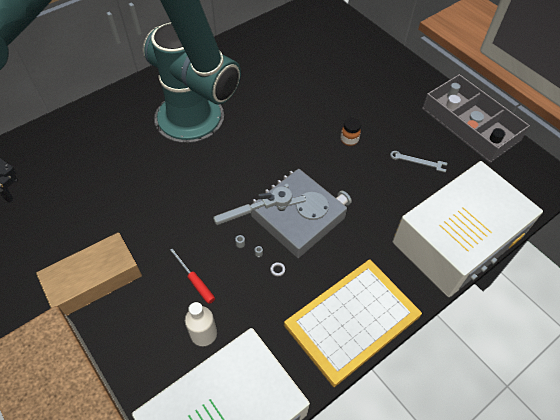

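View pics/side0.png

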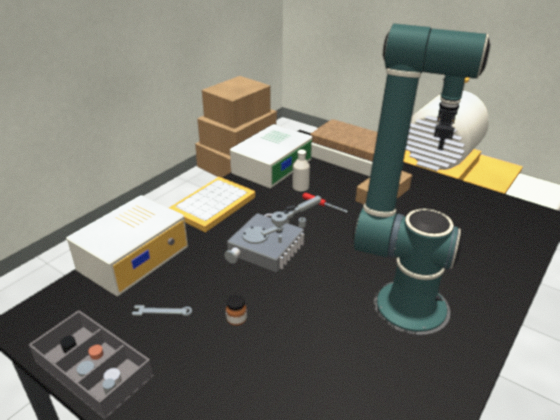

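The scene view shows the block near (300,210), the ratchet head near (282,196) and the handle end near (217,219). The sockets are at (240,241) and (258,251) and the ring at (278,269). Next I'll enlarge this area.

Run:
```python
from h import *
p,_,_=load("scene0"); q,_,_=load("side0")
a=cv2.resize(p[160:285,205:360],None,fx=5,fy=5,interpolation=cv2.INTER_CUBIC)[:600]
cv2.imwrite("pics/c1.png",a[:, :800])
for n,u,v,z in [("head",282,196,.126),("hend",217,219,.115),("c",277,218,.06)]:
    print(n,ray("scene0",u,v,z).round(3))
for n,u,v,z in [("head",280,219,.126),("hend",320,199,.115)]:
    print(n,ray("side0",u,v,z).round(3))
```

```text
head [ 0.522 -0.007  0.126]
hend [ 0.47  -0.188  0.115]
c [ 0.537 -0.036  0.06 ]
head [0.499 0.01  0.126]
hend [ 0.465 -0.194  0.115]
```

View pics/c1.png

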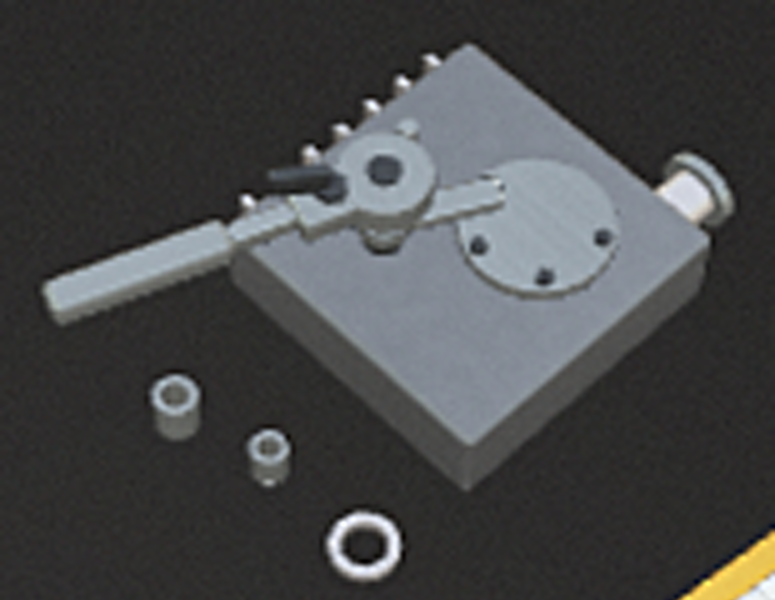

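```bash
R='{"translation":[34,-36,0],"rotation":[0,0,0],"fingers":1}'; python3 -m crank '[{"translation":[20,-21,0],"rotation":[0,0,0],"fingers":1},{"translation":[34,-36,0],"rotation":[0,0,0],"fingers":1},{"translation":[34,-36,0],"rotation":[0,0,0],"fingers":1},{"translation":[34,-36,0],"rotation":[0,0,0],"fingers":1},{"translation":[34,-36,0],"rotation":[0,0,0],"fingers":1},{"translation":[34,-36,0],"rotation":[0,0,0],"fingers":1},{"translation":[34,-36,0],"rotation":[0,0,0],"fingers":1},{"translation":[34,-36,0],"rotation":[0,0,0],"fingers":1},{"translation":[34,-36,0],"rotation":[0,0,0],"fingers":1},{"translation":[34,-36,0],"rotation":[0,0,0],"fingers":1},{"translation":[34,-36,0],"rotation":[0,0,0],"fingers":1},{"translation":[34,-36,0],"rotation":[0,0,0],"fingers":1}]'
python3 -m crank '[{"translation":[20,-20,0],"rotation":[0,0,0],"fingers":1},{"translation":[0,0,0],"rotation":[0,0,8.3],"fingers":1},{"translation":[0,0,0],"rotation":[0,0,8.3],"fingers":1},{"translation":[0,0,0],"rotation":[0,0,8.3],"fingers":1},{"translation":[0,0,0],"rotation":[0,0,8.3],"fingers":1},{"translation":[0,0,0],"rotation":[0,0,0],"fingers":1}]'
python3 - <<'E'
from h import *
shot("wrist","w1"); s=readout.get_state(); print(s["position"],R.from_quat(s["tcp_rot"]).as_matrix().round(3).tolist(),s["q"])
E
```

```text
t: 1.35
position: [0.4535, -0.1259, 0.4047]
tcp_rot: [0.988, 0.152, 0.0, 0.0]
contact_force: [1.0, -0.7, -0.5]
finger_gap: 0.0003
t: 1.95
position: [0.4662, -0.1026, 0.4044]
tcp_rot: [0.991, -0.137, -0.0, -0.0]
contact_force: [0.1, -0.3, 0.2]
finger_gap: 0.0005
[ 0.46620183 -0.10271032  0.40446391] [[0.963, -0.268, -0.0], [-0.268, -0.963, 0.0], [-0.0, -0.0, -1.0]] [-2.69034610e-01 -1.16438847e-01  2.01125761e+00  7.53600785e-06
  1.24721246e+00  1.57330421e+00]
```

View pics/w1.png

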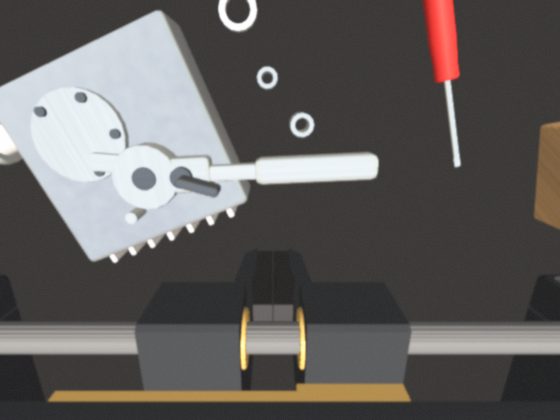

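The wrist view shows the bolt centre near (145,178), the tongue from (180,177) to (217,189), leaning to the clockwise side, and the handle's outer end near (377,167). The closed fingers are at the bottom, on the clockwise side and clear of everything.

Run:
```python
from h import *
s=readout.get_state(); T=R.from_quat(s["tcp_rot"]).as_matrix()
P={}
for n,u,v,z in [("head",145,178,.126),("hend",377,167,.122),("hbeg",258,172,.126),("tip",217,189,.148),("piv",181,177,.148),("pin",131,217,.086),("nose",97,154,.083),("ring",238,10,.009),("sockA",302,124,.03),("fingertip",272,252,.404-.166)]:
    P[n]=ray("w1",u,v,z); print(n,P[n].round(4))
u=P["hend"]-P["head"]; th=np.arctan2(u[1],u[0]); print("theta",np.degrees(th),np.hypot(*u[:2]))
u=np.array([np.cos(th),np.sin(th)]); n=np.array([-u[1],u[0]])
for k in P: d=(P[k]-P["head"])[:2]; print(k,"along",(d@u).round(4),"n",(d@n).round(4))
tip=P["head"][:2]+.0621*u-.011*n
d=np.r_[tip-s["position"][:2],0]; print("tip model",tip,"TCP->tip in tool mm",(T.T@d*1e3).round(1))
```

```text
head [ 0.5162 -0.0042  0.126 ]
hend [ 0.4712 -0.1946  0.122 ]
hbeg [ 0.4953 -0.0971  0.126 ]
tip [ 0.4953 -0.0649  0.148 ]
piv [ 0.5119 -0.0414  0.148 ]
pin [0.4781 0.0438 0.086 ]
nose [0.5457 0.0506 0.083 ]
ring [ 0.6429 -0.114   0.009 ]
sockA [ 0.5147 -0.1487  0.03  ]
fingertip [ 0.4749 -0.1037  0.238 ]
theta -103.28809509571717 0.1955578608828066
head along 0.0 n 0.0
hend along 0.1956 n 0.0
hbeg along 0.0952 n 0.001
tip along 0.0638 n -0.0064
piv along 0.0371 n 0.0043
pin along -0.038 n -0.0481
nose along -0.0602 n 0.0161
ring along 0.0778 n 0.1485
sockA along 0.1409 n 0.0317
fingertip along 0.1063 n -0.0174
tip model [ 0.49121782 -0.06214558] TCP->tip in tool mm [ 13.2 -45.8  -0. ]
```

```bash
python3 -m crank '[{"translation":[-6,-22,0],"rotation":[0,0,0],"fingers":1},{"translation":[-6,-22,0],"rotation":[0,0,0],"fingers":1},{"translation":[0,0,35],"rotation":[0,0,0],"fingers":1},{"translation":[0,0,35],"rotation":[0,0,0],"fingers":1},{"translation":[0,0,25],"rotation":[0,0,0],"fingers":1},{"translation":[0,0,9],"rotation":[0,0,0],"fingers":1},{"translation":[0,0,0],"rotation":[0,0,0],"fingers":1}]'
python3 - <<'E'
from h import *
p,C,K=shot("wrist","w2"); print(readout.get_state()["position"])
E
```

```text
t: 2.7
position: [0.4661, -0.0571, 0.2994]
tcp_rot: [0.991, -0.136, -0.002, -0.0]
contact_force: [0.2, -0.6, 0.1]
finger_gap: 0.0007
[ 0.466834   -0.05726662  0.30085177]
```

View pics/w2.png

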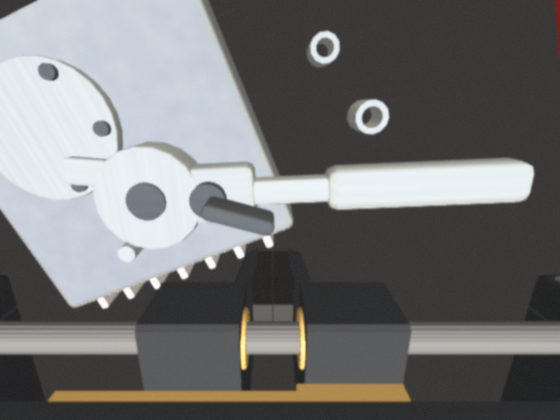

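The tongue's outer end is at (272,228), just ahead of the fingertips at (272,252), and still leans clockwise. I'll move in a little along the tongue and push it over in small steps.

```bash
python3 -m crank '[{"translation":[0,-5,0],"rotation":[0,0,0],"fingers":1},{"translation":[4,0,0],"rotation":[0,0,0],"fingers":1},{"translation":[4,0,0],"rotation":[0,0,0],"fingers":1},{"translation":[3,0,0],"rotation":[0,0,0],"fingers":1}]'
python3 -m crank '[{"translation":[4,0,0],"rotation":[0,0,0],"fingers":1},{"translation":[0,0,0],"rotation":[0,0,0],"fingers":1}]'
python3 -m crank '[{"translation":[4,0,0],"rotation":[0,0,0],"fingers":1},{"translation":[0,0,0],"rotation":[0,0,0],"fingers":1}]'
python3 -m crank '[{"translation":[4,0,0],"rotation":[0,0,0],"fingers":1},{"translation":[0,0,0],"rotation":[0,0,0],"fingers":1}]'
python3 - <<'E'
from h import *
p,C,K=shot("wrist","w3"); print(readout.get_state()["position"])
E
```

```text
t: 3.15
position: [0.4795, -0.0555, 0.3016]
tcp_rot: [0.991, -0.137, 0.001, 0.0]
contact_force: [-1.8, 0.3, 0.6]
finger_gap: 0.0005
t: 3.35
position: [0.4828, -0.0567, 0.3008]
tcp_rot: [0.991, -0.137, -0.0, 0.0]
contact_force: [-1.1, 0.1, 0.0]
finger_gap: 0.0007
t: 3.55
position: [0.4866, -0.0576, 0.3005]
tcp_rot: [0.991, -0.137, -0.0, -0.0]
contact_force: [-0.5, -0.3, 1.0]
finger_gap: 0.0004
t: 3.75
position: [0.4903, -0.0586, 0.3004]
tcp_rot: [0.991, -0.137, -0.0, -0.0]
contact_force: [-2.0, 0.4, 0.8]
finger_gap: 0.0006
[ 0.49025136 -0.05858956  0.30047888]
```

View pics/w3.png

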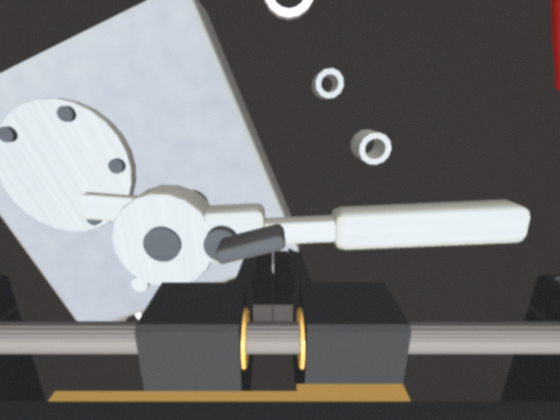

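The tongue now leans to the anticlockwise side, from (222,248) to (283,236), with the fingers behind it. I'll push a touch more, then back off and check.

```bash
python3 -m crank '[{"translation":[3,0,0],"rotation":[0,0,0],"fingers":1},{"translation":[0,0,0],"rotation":[0,0,0],"fingers":1}]'
python3 -m crank '[{"translation":[3,0,0],"rotation":[0,0,0],"fingers":1},{"translation":[0,0,0],"rotation":[0,0,0],"fingers":1}]'
python3 -m crank '[{"translation":[-12,0,0],"rotation":[0,0,0],"fingers":1},{"translation":[-20,0,0],"rotation":[0,0,0],"fingers":1},{"translation":[-15,0,0],"rotation":[0,0,0],"fingers":1},{"translation":[0,0,0],"rotation":[0,0,0],"fingers":1}]'
python3 - <<'E'
from h import *
p,C,K=shot("wrist","w4"); print(readout.get_state()["position"])
cv2.imwrite("pics/w4c.png",cv2.resize(p[60:320,60:560],None,fx=1.6,fy=1.6))
E
```

```text
t: 4.0
position: [0.4929, -0.0593, 0.3005]
tcp_rot: [0.991, -0.137, -0.001, -0.0]
contact_force: [-3.1, 0.9, -0.7]
finger_gap: 0.0005
t: 4.2
position: [0.496, -0.0601, 0.3006]
tcp_rot: [0.991, -0.137, -0.0, -0.0]
contact_force: [-3.2, 2.0, -0.7]
finger_gap: 0.0008
t: 4.6
position: [0.449, -0.047, 0.3006]
tcp_rot: [0.991, -0.137, -0.0, 0.0]
contact_force: [0.3, 0.1, -0.1]
finger_gap: 0.0001
[ 0.45010223 -0.04728639  0.30098   ]
```

View pics/w4c.png

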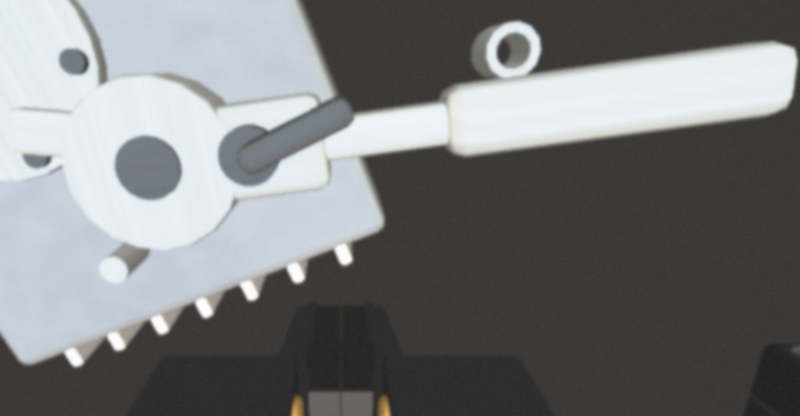

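The lever is fully on the loosening side: the tongue now runs from (250,155) to (350,105) in the crop. The handle has crept a few degrees anticlockwise. Next is its angle and the approach to the grip point.

Run:
```python
from h import *
s=readout.get_state(); T=R.from_quat(s["tcp_rot"]).as_matrix()
f=lambda u,v,z: ray("w4",u/1.6+60,v/1.6+60,z)
h=f(148,167,.127); e=f(790,72,.126); b=f(447,119,.126)
# edges
print(h.round(4),b.round(4),e.round(4))
for c in (np.array([.5162,-.0042]),h[:2]):
  for q in (b,e):
    d=q[:2]-c; print(np.degrees(np.arctan2(d[1],d[0])),np.hypot(*d))
print("lever",f(250,155,.148).round(4),f(350,105,.148).round(4))
c=.5*(np.array([.5162,-.0042])+h[:2])
d=e[:2]-c; th=np.arctan2(d[1],d[0]); u=np.array([np.cos(th),np.sin(th)]);n=np.array([-u[1],u[0]])
g=c+.135*u-.034*n
print("theta",np.degrees(th),"tool yaw",np.degrees(np.arctan2(T[1,0],T[0,0])),"want",np.degrees(th)+90)
print("shift tool mm",T.T@np.r_[g-s["position"][:2],.266-s["position"][2]]*1e3, g)
```

```text
[ 0.5163 -0.0034  0.127 ] [ 0.5053 -0.0952  0.126 ] [ 0.4913 -0.1946  0.126 ]
-96.79903473961517 0.09169207608890527
-97.45872474862942 0.1920145618633061
-96.82312989856574 0.09245785703164396
-97.46765965370167 0.19278073388758743
lever [ 0.5136 -0.0395  0.148 ] [ 0.5188 -0.0683  0.148 ]
theta -97.46320109638124 tool yaw -15.718944831157344 want -7.4632010963812405
shift tool mm [37.59376674 78.72265684 35.03372636] [ 0.4650176  -0.13326221]
```

```bash
python3 -m crank '[{"translation":[0,40,0],"rotation":[0,0,0],"fingers":1},{"translation":[12,39,0],"rotation":[0,0,0],"fingers":1},{"translation":[25,0,0],"rotation":[0,0,-8.2],"fingers":1},{"translation":[0,0,20],"rotation":[0,0,0],"fingers":1},{"translation":[0,0,15],"rotation":[0,0,0],"fingers":1},{"translation":[0,0,0],"rotation":[0,0,0],"fingers":1}]'
python3 -m crank '[{"translation":[5,0,0],"rotation":[0,0,0],"fingers":1},{"translation":[4,0,0],"rotation":[0,0,0],"fingers":1},{"translation":[0,0,0],"rotation":[0,0,0],"fingers":1}]'
python3 -m crank '[{"translation":[3,0,0],"rotation":[0,0,0],"fingers":1},{"translation":[0,0,0],"rotation":[0,0,0],"fingers":1}]'
python3 -m crank '[{"translation":[3,0,0],"rotation":[0,0,0],"fingers":1},{"translation":[0,0,0],"rotation":[0,0,0],"fingers":1}]'
```

```text
t: 5.25
position: [0.4646, -0.1337, 0.2639]
tcp_rot: [0.998, -0.066, -0.001, -0.0]
contact_force: [-0.3, 0.0, -0.4]
finger_gap: 0.0003
t: 5.55
position: [0.4751, -0.135, 0.2669]
tcp_rot: [0.998, -0.066, 0.001, 0.0]
contact_force: [-0.6, -0.6, -0.5]
finger_gap: 0.0005
t: 5.75
position: [0.4773, -0.1352, 0.2662]
tcp_rot: [0.998, -0.066, 0.001, 0.0]
contact_force: [-0.1, 0.4, -0.1]
finger_gap: 0.0004
t: 5.95
position: [0.4799, -0.1355, 0.2658]
tcp_rot: [0.998, -0.066, 0.0, 0.0]
contact_force: [-0.9, -0.0, 0.1]
finger_gap: 0.0003
```

```bash
python3 -m crank '[{"translation":[2.4,0.3,0],"rotation":[0,0,-1],"fingers":1},{"translation":[2.4,0.3,0],"rotation":[0,0,-1],"fingers":1},{"translation":[2.4,0.3,0],"rotation":[0,0,-1],"fingers":1},{"translation":[2.4,0.3,0],"rotation":[0,0,-1],"fingers":1},{"translation":[2.4,0.3,0],"rotation":[0,0,-1],"fingers":1}]'
python3 -m crank '[{"translation":[2.4,0.3,0],"rotation":[0,0,-1],"fingers":1},{"translation":[2.4,0.3,0],"rotation":[0,0,-1],"fingers":1},{"translation":[2.4,0.3,0],"rotation":[0,0,-1],"fingers":1},{"translation":[2.4,0.3,0],"rotation":[0,0,-1],"fingers":1},{"translation":[2.4,0.3,0],"rotation":[0,0,-1],"fingers":1}]'
python3 -m crank '[{"translation":[2.4,0.3,0],"rotation":[0,0,-1],"fingers":1},{"translation":[2.4,0.3,0],"rotation":[0,0,-1],"fingers":1},{"translation":[2.4,0.3,0],"rotation":[0,0,-1],"fingers":1},{"translation":[2.4,0.3,0],"rotation":[0,0,-1],"fingers":1},{"translation":[2.4,0.3,0],"rotation":[0,0,-1],"fingers":1}]'
python3 -m crank '[{"translation":[2.4,0.3,0],"rotation":[0,0,-1],"fingers":1},{"translation":[2.4,0.3,0],"rotation":[0,0,-1],"fingers":1},{"translation":[2.4,0.3,0],"rotation":[0,0,-1],"fingers":1},{"translation":[2.4,0.3,0],"rotation":[0,0,-1],"fingers":1},{"translation":[2.4,0.3,0],"rotation":[0,0,-1],"fingers":1}]'
```

```text
t: 6.45
position: [0.4916, -0.1382, 0.2656]
tcp_rot: [1.0, -0.021, -0.0, -0.0]
contact_force: [-4.2, 0.2, 2.1]
finger_gap: 0.0004
t: 6.95
position: [0.5029, -0.1398, 0.2656]
tcp_rot: [1.0, 0.022, -0.002, -0.0]
contact_force: [-7.2, 0.5, 5.6]
finger_gap: 0.0006
t: 7.45
position: [0.515, -0.1403, 0.2656]
tcp_rot: [0.998, 0.066, -0.002, -0.0]
contact_force: [-7.0, 0.5, 5.2]
finger_gap: 0.0005
t: 7.95
position: [0.527, -0.1398, 0.2656]
tcp_rot: [0.994, 0.109, -0.002, -0.0]
contact_force: [-7.7, 0.2, 5.3]
finger_gap: 0.0004
```

The pawl has bitten: about 7 N sideways. I'll carry on.

```bash
python3 -m crank '[{"translation":[2.4,0.3,0],"rotation":[0,0,-1],"fingers":1},{"translation":[2.4,0.3,0],"rotation":[0,0,-1],"fingers":1},{"translation":[2.4,0.3,0],"rotation":[0,0,-1],"fingers":1},{"translation":[2.4,0.3,0],"rotation":[0,0,-1],"fingers":1},{"translation":[2.4,0.3,0],"rotation":[0,0,-1],"fingers":1}]'
python3 -m crank '[{"translation":[2.4,0.3,0],"rotation":[0,0,-1],"fingers":1},{"translation":[2.4,0.3,0],"rotation":[0,0,-1],"fingers":1},{"translation":[2.4,0.3,0],"rotation":[0,0,-1],"fingers":1},{"translation":[2.4,0.3,0],"rotation":[0,0,-1],"fingers":1},{"translation":[2.4,0.3,0],"rotation":[0,0,-1],"fingers":1}]'
python3 - <<'E'
from h import *
p,C,K=shot("wrist","w5"); s=readout.get_state(); print(s["position"],s["contact_force"])
E
```

```text
t: 8.45
position: [0.539, -0.1383, 0.2656]
tcp_rot: [0.988, 0.153, -0.002, -0.0]
contact_force: [-7.6, 0.0, 5.7]
finger_gap: 0.0003
t: 8.95
position: [0.5507, -0.1358, 0.2655]
tcp_rot: [0.981, 0.196, -0.002, -0.0]
contact_force: [-7.6, -0.7, 5.3]
finger_gap: 0.0007
[ 0.55102795 -0.13570402  0.26546399] [-6.83725157 -0.62270413  4.65210826]
```

View pics/w5.png

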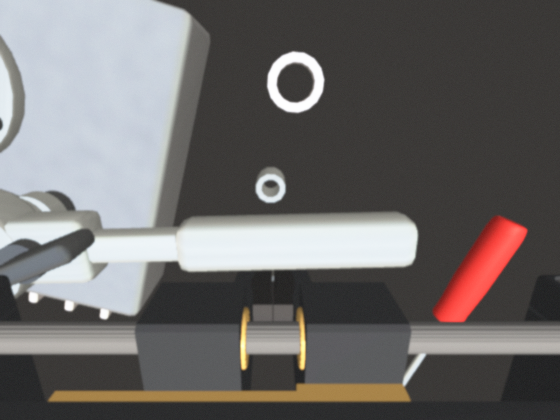

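The tool is square on the handle at mid-grip, and the lever tongue ends near (92,238), still on the anticlockwise side. I'll check the clearance to the bottle and keep going.

```bash
python3 -c "
from h import *
print(ray('scene0',197,308,.17).round(3),ray('scene0',203,335,.0).round(3))"
python3 -m crank '[{"translation":[2.4,0.3,0],"rotation":[0,0,-1],"fingers":1},{"translation":[2.4,0.3,0],"rotation":[0,0,-1],"fingers":1},{"translation":[2.4,0.3,0],"rotation":[0,0,-1],"fingers":1},{"translation":[2.4,0.3,0],"rotation":[0,0,-1],"fingers":1},{"translation":[2.4,0.3,0],"rotation":[0,0,-1],"fingers":1}]'
python3 -m crank '[{"translation":[2.4,0.3,0],"rotation":[0,0,-1],"fingers":1},{"translation":[2.4,0.3,0],"rotation":[0,0,-1],"fingers":1},{"translation":[2.4,0.3,0],"rotation":[0,0,-1],"fingers":1},{"translation":[2.4,0.3,0],"rotation":[0,0,-1],"fingers":1}]'
```

```text
[ 0.677 -0.374  0.17 ] [ 0.676 -0.38   0.   ]
t: 9.5
position: [0.5622, -0.1323, 0.2654]
tcp_rot: [0.971, 0.238, -0.002, -0.0]
contact_force: [-8.1, -0.3, 5.4]
finger_gap: 0.0005
t: 9.9
position: [0.5712, -0.1287, 0.2654]
tcp_rot: [0.962, 0.272, -0.002, -0.0]
contact_force: [-8.1, -0.7, 4.1]
finger_gap: 0.0007
```

```bash
python3 -m crank '[{"translation":[2.4,0.3,0],"rotation":[0,0,-1],"fingers":1},{"translation":[2.4,0.3,0],"rotation":[0,0,-1],"fingers":1},{"translation":[2.4,0.3,0],"rotation":[0,0,-1],"fingers":1},{"translation":[2.4,0.3,0],"rotation":[0,0,-1],"fingers":1}]'
python3 -m crank '[{"translation":[2.4,0.3,0],"rotation":[0,0,-1],"fingers":1},{"translation":[2.4,0.3,0],"rotation":[0,0,-1],"fingers":1}]'
python3 - <<'E'
from h import *
for n in("scene","side"): shot(n,n+"1")
p,_,_=load("scene1"); q,_,_=load("side1")
a=cv2.resize(p[165:255,240:340],None,fx=4,fy=5,interpolation=cv2.INTER_CUBIC)
b=cv2.resize(q[190:280,220:320],None,fx=4,fy=5,interpolation=cv2.INTER_CUBIC)
cv2.imwrite("pics/c2.png",np.hstack([a,b]))
E
```

```text
t: 10.3
position: [0.5798, -0.1245, 0.2653]
tcp_rot: [0.952, 0.305, -0.002, -0.0]
contact_force: [-8.3, -1.2, 4.6]
finger_gap: 0.0005
t: 10.5
position: [0.584, -0.1222, 0.2653]
tcp_rot: [0.947, 0.322, -0.002, -0.0]
contact_force: [-8.0, -0.9, 3.9]
finger_gap: 0.0004
```

View pics/c2.png

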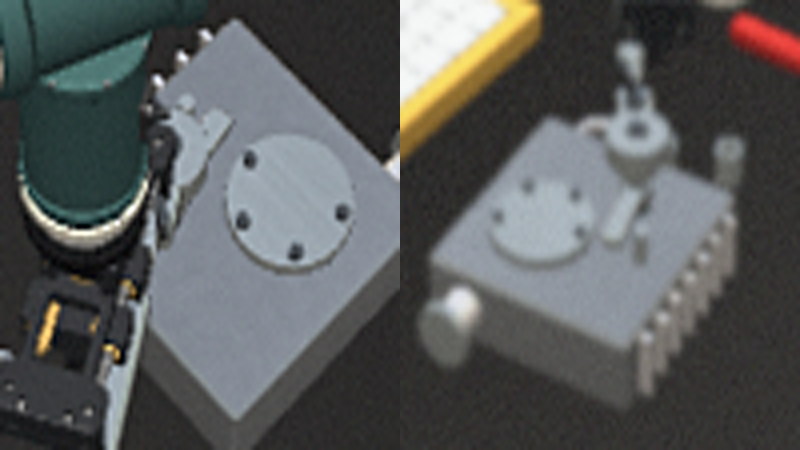

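The dog is off the cover with a small gap left to the pin: nose at (615,240) and pin at (642,245) in the side half. I'll continue in half-degree rows, with a stop check on force between calls.

```bash
cat > chk.py <<'E'
from h import *
import sys
s=readout.get_state(); F=np.linalg.norm(s["contact_force"]); sys.exit(int(F>12))
E
python3 -c "
from h import *
c=np.array([.5163,-.0038])
for u,v,z in((615,238,.083),(642,238,.086)):
    d=ray('side1',220+(u-400)/4,190+v/5,z)[:2]-c; print(np.degrees(np.arctan2(d[1],d[0])),np.hypot(*d))"
python3 -m crank '[{"translation":[1.2,0.2,0],"rotation":[0,0,-0.5],"fingers":1},{"translation":[1.2,0.2,0],"rotation":[0,0,-0.5],"fingers":1},{"translation":[1.2,0.2,0],"rotation":[0,0,-0.5],"fingers":1},{"translation":[1.2,0.2,0],"rotation":[0,0,-0.5],"fingers":1}]' && python3 chk.py &&
python3 -m crank '[{"translation":[1.2,0.2,0],"rotation":[0,0,-0.5],"fingers":1},{"translation":[1.2,0.2,0],"rotation":[0,0,-0.5],"fingers":1}]' && python3 chk.py &&
python3 -m crank '[{"translation":[1.2,0.2,0],"rotation":[0,0,-0.5],"fingers":1},{"translation":[1.2,0.2,0],"rotation":[0,0,-0.5],"fingers":1}]' && python3 chk.py &&
python3 -m crank '[{"translation":[1.2,0.2,0],"rotation":[0,0,-0.5],"fingers":1},{"translation":[1.2,0.2,0],"rotation":[0,0,-0.5],"fingers":1}]'
```

```text
113.61354500416644 0.07186363112098453
131.89236307770966 0.07433144882219538
t: 11.0
position: [0.5882, -0.1199, 0.2652]
tcp_rot: [0.941, 0.338, -0.002, -0.001]
contact_force: [-8.0, -1.0, 5.1]
finger_gap: 0.0003
t: 11.2
position: [0.5902, -0.1187, 0.2651]
tcp_rot: [0.938, 0.347, -0.002, -0.001]
contact_force: [-8.1, -1.6, 4.5]
finger_gap: 0.0003
t: 11.4
position: [0.5923, -0.1175, 0.265]
tcp_rot: [0.935, 0.355, -0.002, -0.001]
contact_force: [-7.6, -2.2, 4.2]
finger_gap: 0.0003
t: 11.6
position: [0.5943, -0.1162, 0.265]
tcp_rot: [0.932, 0.363, -0.002, -0.001]
contact_force: [-8.4, -1.7, 2.8]
finger_gap: 0.0004
```

```bash
python3 -m crank '[{"translation":[1.2,0.2,0],"rotation":[0,0,-0.5],"fingers":1},{"translation":[0.9,0.1,0],"rotation":[0,0,-0.4],"fingers":1}]' && python3 chk.py &&
python3 -m crank '[{"translation":[1.2,0.2,0],"rotation":[0,0,-0.5],"fingers":1},{"translation":[0.9,0.1,0],"rotation":[0,0,-0.4],"fingers":1}]' && python3 chk.py &&
python3 -m crank '[{"translation":[1.2,0.2,0],"rotation":[0,0,-0.5],"fingers":1},{"translation":[0.9,0.1,0],"rotation":[0,0,-0.4],"fingers":1}]' && python3 chk.py &&
python3 -m crank '[{"translation":[1.2,0.2,0],"rotation":[0,0,-0.5],"fingers":1},{"translation":[0.9,0.1,0],"rotation":[0,0,-0.4],"fingers":1}]' && python3 chk.py &&
python3 -m crank '[{"translation":[1.2,0.2,0],"rotation":[0,0,-0.5],"fingers":1},{"translation":[0.9,0.1,0],"rotation":[0,0,-0.4],"fingers":1}]' && python3 chk.py &&
python3 -m crank '[{"translation":[1.2,0.2,0],"rotation":[0,0,-0.5],"fingers":1},{"translation":[0.9,0.1,0],"rotation":[0,0,-0.4],"fingers":1}]'
```

```text
t: 11.8
position: [0.5961, -0.115, 0.265]
tcp_rot: [0.929, 0.37, -0.002, -0.001]
contact_force: [-7.5, -2.7, 2.9]
finger_gap: 0.0002
t: 12.0
position: [0.5978, -0.1138, 0.265]
tcp_rot: [0.926, 0.377, -0.002, -0.001]
contact_force: [-8.1, -2.1, 3.4]
finger_gap: 0.0006
t: 12.2
position: [0.5995, -0.1126, 0.265]
tcp_rot: [0.923, 0.385, -0.002, -0.001]
contact_force: [-7.0, -2.6, 3.6]
finger_gap: 0.0007
t: 12.4
position: [0.6012, -0.1113, 0.2649]
tcp_rot: [0.92, 0.392, -0.002, -0.001]
contact_force: [-8.7, -1.6, 2.5]
finger_gap: 0.0004
t: 12.6
position: [0.6027, -0.1101, 0.2649]
tcp_rot: [0.917, 0.399, -0.002, -0.001]
contact_force: [-9.2, -3.2, 3.6]
finger_gap: 0.0003
t: 12.8
position: [0.6042, -0.1089, 0.2649]
tcp_rot: [0.914, 0.406, -0.003, -0.001]
contact_force: [-8.8, -4.6, 4.2]
finger_gap: 0.0004
```

```bash
python3 -m crank '[{"translation":[0.6,0.1,0],"rotation":[0,0,-0.2],"fingers":1},{"translation":[0.6,0.1,0],"rotation":[0,0,-0.2],"fingers":1}]' && python3 chk.py &&
python3 -m crank '[{"translation":[0.6,0.1,0],"rotation":[0,0,-0.2],"fingers":1},{"translation":[0.6,0.1,0],"rotation":[0,0,-0.2],"fingers":1}]' && python3 chk.py &&
python3 -m crank '[{"translation":[0.6,0.1,0],"rotation":[0,0,-0.2],"fingers":1},{"translation":[0.6,0.1,0],"rotation":[0,0,-0.2],"fingers":1}]'
```

```text
t: 13.0
position: [0.6051, -0.1082, 0.2649]
tcp_rot: [0.912, 0.41, -0.003, -0.001]
contact_force: [-9.7, -3.2, 4.3]
finger_gap: 0.0004
t: 13.2
position: [0.6059, -0.1075, 0.2649]
tcp_rot: [0.911, 0.413, -0.003, -0.001]
contact_force: [-10.4, -2.8, 4.8]
finger_gap: 0.0004
t: 13.4
position: [0.6067, -0.1068, 0.2649]
tcp_rot: [0.909, 0.416, -0.003, -0.001]
contact_force: [-11.3, -3.9, 6.4]
finger_gap: 0.0005
```

Force is now climbing (about 13 N). I'll check the dog against the pin.

Run:
```python
from h import *
shot("side","side2")
q,_,_=load("side2"); q1,_,_=load("side1")
f=lambda q:cv2.resize(q[200:260,250:300],None,fx=8,fy=8,interpolation=cv2.INTER_CUBIC)
cv2.imwrite("pics/c3.png",np.hstack([f(q1),f(q)]))
```

```text
(no output)
```

View pics/c3.png

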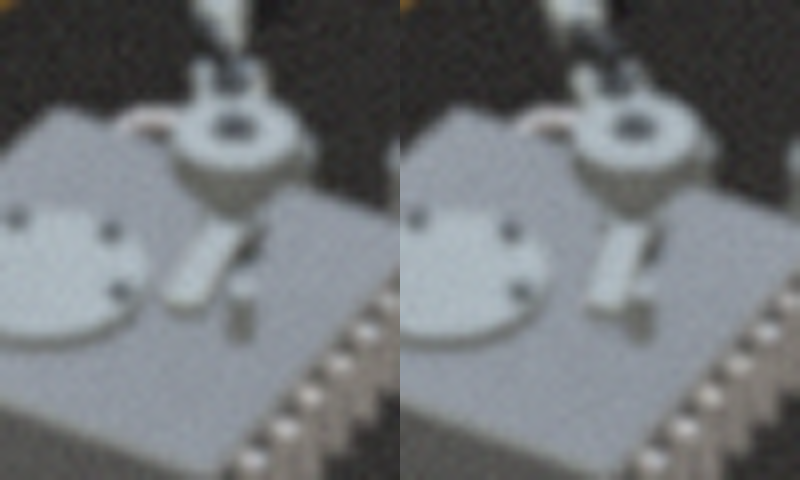

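The dog's edge now meets the pin: the right-hand panel shows no gap near (632,290), where the left-hand panel had one. I'll press a little more to confirm a steep rise, then back off.

```bash
sed -i 's/>12/>15.5/' chk.py
python3 -m crank '[{"translation":[0.6,0.1,0],"rotation":[0,0,-0.2],"fingers":1},{"translation":[0.4,0,0],"rotation":[0,0,-0.2],"fingers":1}]' && python3 chk.py &&
python3 -m crank '[{"translation":[0.6,0.1,0],"rotation":[0,0,-0.2],"fingers":1},{"translation":[0.4,0,0],"rotation":[0,0,-0.2],"fingers":1}]' && python3 chk.py &&
python3 -m crank '[{"translation":[0.6,0.1,0],"rotation":[0,0,-0.2],"fingers":1},{"translation":[0.4,0,0],"rotation":[0,0,-0.2],"fingers":1}]'
```

```text
t: 13.65
position: [0.6074, -0.1062, 0.2649]
tcp_rot: [0.908, 0.419, -0.003, -0.001]
contact_force: [-11.3, -4.6, 5.6]
finger_gap: 0.0008
t: 13.85
position: [0.6081, -0.1057, 0.2649]
tcp_rot: [0.906, 0.422, -0.004, -0.001]
contact_force: [-11.7, -5.6, 6.0]
finger_gap: 0.0006
t: 14.05
position: [0.6087, -0.105, 0.2649]
tcp_rot: [0.905, 0.426, -0.004, -0.001]
contact_force: [-11.8, -5.4, 5.8]
finger_gap: 0.0007
```

```bash
python3 -m crank '[{"translation":[-6,0,0],"rotation":[0,0,0],"fingers":1},{"translation":[0,0,0],"rotation":[0,0,0],"fingers":1}]'
python3 -m crank '[{"translation":[2,0,0],"rotation":[0,0,0],"fingers":1},{"translation":[0,0,0],"rotation":[0,0,0],"fingers":1}]'
python3 -m crank '[{"translation":[1,0,0],"rotation":[0,0,0],"fingers":1},{"translation":[0,0,0],"rotation":[0,0,0],"fingers":1}]'
python3 -m crank '[{"translation":[1,0,0],"rotation":[0,0,0],"fingers":1},{"translation":[0,0,0],"rotation":[0,0,0],"fingers":1}]'
python3 -m crank '[{"translation":[1,0,0],"rotation":[0,0,0],"fingers":1},{"translation":[0,0,0],"rotation":[0,0,0],"fingers":1}]'
```

```text
t: 14.25
position: [0.6056, -0.1094, 0.2648]
tcp_rot: [0.905, 0.425, -0.002, -0.0]
contact_force: [-7.9, -3.6, 2.0]
finger_gap: 0.0005
t: 14.45
position: [0.6071, -0.1078, 0.2648]
tcp_rot: [0.905, 0.425, -0.002, -0.0]
contact_force: [-6.6, -4.1, 2.0]
finger_gap: 0.0005
t: 14.65
position: [0.6076, -0.1073, 0.2648]
tcp_rot: [0.905, 0.425, -0.002, 0.0]
contact_force: [-7.3, -5.8, 1.2]
finger_gap: 0.0005
t: 14.85
position: [0.6081, -0.1068, 0.2648]
tcp_rot: [0.905, 0.425, -0.003, 0.0]
contact_force: [-7.9, -6.2, 2.8]
finger_gap: 0.0002
t: 15.05
position: [0.6087, -0.1061, 0.2648]
tcp_rot: [0.905, 0.425, -0.003, 0.0]
contact_force: [-8.3, -6.4, 2.1]
finger_gap: 0.0002
```

Force fell only from about 14 N to 9 N over 5 mm of retreat, so something is springy. I'll back off and see whether the handle follows the tool or stays put.

```bash
cat > edge.py <<'E'
from h import *
import sys
t=sys.argv[1]; shot("wrist",t); shot("side",t+"s"); p,_,_=load(t); s=readout.get_state()
T=R.from_quat(s["tcp_rot"]).as_matrix()
for c in (225,320,380):
    col=p[100:330,c].min(axis=1)>150; r=np.flatnonzero(col)+100
    g=np.split(r,np.flatnonzero(np.diff(r)>1)+1); g=max(g,key=len)
    q=ray(t,c,(g[0]+g[-1])/2,.120)
    d=q[:2]-[.5163,-.0038]; print(c,g[0],g[-1],q.round(4),"ang",np.degrees(np.arctan2(d[1],d[0])).round(2))
print(s["position"],s["contact_force"].round(1),"yaw",np.degrees(np.arctan2(T[1,0],T[0,0])).round(2))
E
python3 edge.py e1
python3 -m crank '[{"translation":[-6,0,0],"rotation":[0,0,0],"fingers":1},{"translation":[0,0,0],"rotation":[0,0,0],"fingers":1}]'
python3 edge.py e2
python3 -m crank '[{"translation":[-12,0,0],"rotation":[0,0,0],"fingers":1},{"translation":[0,0,0],"rotation":[0,0,0],"fingers":1},{"translation":[0,0,0],"rotation":[0,0,0],"fingers":1}]'
python3 edge.py e3
```

```text
225 100 160 [ 0.6402 -0.0391  0.12  ] ang -15.91
320 225 269 [ 0.6384 -0.1024  0.12  ] ang -38.92
380 225 268 [ 0.6587 -0.1189  0.12  ] ang -38.95
[ 0.60871028 -0.10615677  0.26480385] [-8.9 -7.3  3.1] yaw 50.35
t: 15.35
position: [0.6052, -0.1103, 0.2648]
tcp_rot: [0.905, 0.425, -0.002, -0.0]
contact_force: [-6.8, -4.2, 2.3]
finger_gap: 0.0001
225 100 153 [ 0.6378 -0.0421  0.12  ] ang -17.48
320 225 270 [ 0.6349 -0.1065  0.12  ] ang -40.89
380 226 272 [ 0.6547 -0.1239  0.12  ] ang -40.95
[ 0.60521636 -0.11020332  0.26479833] [-6.6 -4.3  1.6] yaw 50.29
t: 15.75
position: [0.5984, -0.1192, 0.2654]
tcp_rot: [0.905, 0.424, -0.0, 0.0]
contact_force: [-1.4, -2.8, -2.5]
finger_gap: 0.0006
225 216 263 [ 0.5991 -0.0862  0.12  ] ang -44.85
320 225 270 [ 0.6286 -0.1158  0.12  ] ang -44.93
380 230 275 [ 0.6475 -0.1347  0.12  ] ang -44.95
[ 0.5986495  -0.1189259   0.26554985] [-0.8 -2.9 -1.5] yaw 50.25
```

The handle itself springs back with the tool (-38.9° to -44.9°), so the give is between ratchet and bolt. I'll back off fully and check whether the dog stayed at the pin.

```bash
python3 -m crank '[{"translation":[-12,0,0],"rotation":[0,0,0],"fingers":1},{"translation":[-8,0,0],"rotation":[0,0,0],"fingers":1},{"translation":[0,0,0],"rotation":[0,0,0],"fingers":1}]'
python3 edge.py e4
python3 - <<'E'
from h import *
f=lambda t:cv2.resize(load(t)[0][215:255,260:295],None,fx=11,fy=11,interpolation=cv2.INTER_CUBIC)[:, :390]
cv2.imwrite("pics/c4.png",np.hstack([f("e1s"),f("e4s")]))
for t in("side2","e1s","e2s","e3s","e4s"):
    a=load(t)[0][218:246,266:286].astype(int); b=load("e1s")[0][218:246,266:286].astype(int); print(t,abs(a-b).mean().round(2))
E
```

```text
t: 16.15
position: [0.5854, -0.1345, 0.266]
tcp_rot: [0.906, 0.424, 0.0, 0.0]
contact_force: [-0.7, 0.6, -0.2]
finger_gap: 0.0006
225 169 219 [ 0.5999 -0.0862  0.12  ] ang -44.6
320 177 226 [ 0.6283 -0.1142  0.12  ] ang -44.59
380 182 231 [ 0.6464 -0.1322  0.12  ] ang -44.63
[ 0.58581439 -0.13400861  0.26608943] [ 0.6 -0.4 -0.3] yaw 50.23
side2 2.12
e1s 0.0
e2s 2.24
e3s 2.21
e4s 2.15
```

View pics/c4.png

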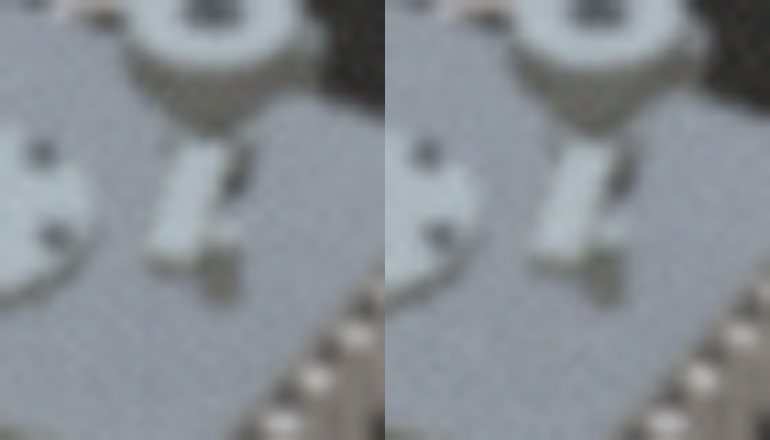

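The dog did not move when the tool released: its position is the same in both panels and the pixel differences are at noise level. It sits against the pin. I'll lift clear and take a last look from above.

```bash
python3 -m crank '[{"translation":[0,0,-30],"rotation":[0,0,0],"fingers":1},{"translation":[0,0,-40],"rotation":[0,0,0],"fingers":1},{"translation":[0,-40,-25],"rotation":[0,0,0],"fingers":1},{"translation":[0,-45,0],"rotation":[0,0,0],"fingers":1},{"translation":[0,-25,0],"rotation":[0,0,0],"fingers":1},{"translation":[0,0,0],"rotation":[0,0,0],"fingers":1},{"translation":[0,0,0],"rotation":[0,0,0],"fingers":1}]'
python3 - <<'E'
from h import *
p,_,_=shot("wrist","w9"); shot("scene","scene9")
E
```

```text
t: 16.95
position: [0.5014, -0.0632, 0.3613]
tcp_rot: [0.905, 0.425, 0.001, 0.001]
contact_force: [-0.0, 0.2, -0.3]
finger_gap: 0.0004
```

View pics/w9.png

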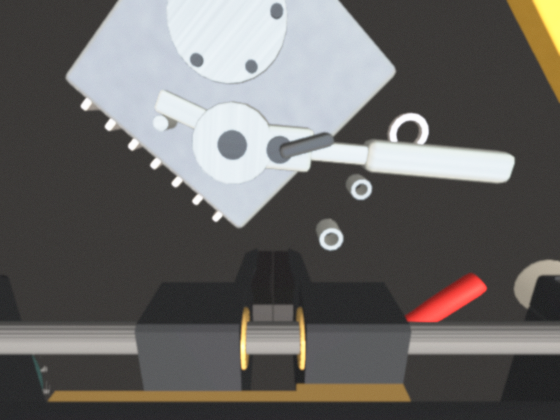

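The dog nose at (160,103) lies against the pin at (161,123), and the tongue leans to the anticlockwise side, from (280,150) to (328,140). A quick geometry check, then I'll hand in.

Run:
```python
from h import *
c=ray("w9",232,144,.127)[:2]
pin=ray("w9",161,123,.086)[:2]
e=(ray("w9",163,91,.083)[:2]+ray("w9",156,110,.083)[:2])/2
u=(e-c)/np.linalg.norm(e-c); d=pin-c
print("bolt",c,"dog len",np.linalg.norm(e-c),"pin r",np.linalg.norm(d),"pin perp to dog line mm",1e3*(u[0]*d[1]-u[1]*d[0]))
s=readout.get_state(); print(s["contact_force"].round(1),s["t"])
ticket.hand_in()
```

```text
bolt [ 0.51660658 -0.0029734 ] dog len 0.06672091117716136 pin r 0.06127280970249173 pin perp to dog line mm 15.038925568489125
[ 1.4  0.3 -0.2] 17.05
the job is handed in; nothing more can be done
```

I flipped the ratchet lever to the loosening side and swung the handle anticlockwise until the dog came up against its stop pin. Then I backed the tool off, lifted clear and handed the job in at about 17 s. There was no verdict back from the hand-in.

- **Flip:** the lever took about 2–4 N. The handle crept about 6° anticlockwise while I pushed. The last picture still shows the tongue leaning to the anticlockwise side.
- **Swing:** I pushed with closed fingers at the grip point, at about 7–8 N sideways while the dog was moving. The highest total wrist reading was about 14 N.
- **Dog at the pin:** the last view puts the pin's centre 15.0 mm from the dog's centre line, which is the figure for the dog resting on its pin. The dog did not visibly move when I released.
- **Where it disagreed:** the force at the stop rose gently, about 1 N per degree, not steeply. The handle sprang back about 6° on release, so the give seems to lie between the ratchet and the bolt.
- **Other things:** the last wrist view shows nothing out of place, but I did not measure the loose items. The final wrist reading was about 1 N, with nothing touching the tool.

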